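# Switch off the one socket left on

## Robot

A 6-joint arm with a two-finger parallel gripper is mounted at the origin on the work surface. World frame = base frame: x ahead of the robot, y to its left, z up, the work surface at z = 0. Lengths are in m, angles in rad, forces in N, time in s.
With the tool pointing down it reaches from about 0.375 to 0.975 m from the base axis. Payload 3.8 kg.
Tool frame: the origin (TCP) lies on the centre line of the jaws, within the pads' length; the fingertips stand 8 mm ahead of it and the grasp point (between the pads) lies 11 mm behind it; z points along the fingers, y is the direction in which the jaws open and shut (so a half turn about z gives the same grasp; the last joint's range is limited). The gripper opens to 85 mm and grips with 20 to 120 N. Pads are 22 mm wide; open, the fingers measure 114 mm over their backs; the gripper's body (76 mm by 85 mm) begins 54 mm behind the grasp point. The pads swing forward as they close: fully open they stand 13 mm farther back than shut.
Start: joints at [-1.353, 0.264, 1.604, -0, 1.274, -0.037], TCP at [0.17, -0.653, 0.239] pointing down, gripper open.
Joint ranges: [-2.63, 2.63], [-0.94, 2.18], [0.31, 2.57], [-1.31, 4.45], [0, 2.66], [-2.55, 2.55]. Speed limits (rad/s): [2.57, 2.57, 3.14, 3.14, 3.14, 3.14].

## Interface

Orientations are given as a rotation vector (axis times angle).
In Python, from workcell import * gives the robot as it stands.
- The arm moves only by the tool play_rows, never from a script. Its arguments are lists of equal length, an entry for each row: "slide": the shift along the tool's x, y, z in cm, a list of three; "delta_rot": the turn, a rotation vector about the tool's x, y, z in rad, a list of three. In form: {"slide": [[x, y, z], ...], "delta_rot": [[wx, wy, wz], ...]}. A call has 1 to 12 rows; each row is the pose to reach, as a shift and turn from the pose measured when the call began, along the tool's axes at that moment; what a row does not reach only later rows make up. A row lasts 1/12 s, in which the tool goes at most 41.7 mm and 7.16 degrees, less where a joint would pass 70% of its speed; a pose out of reach is approached as far as the arm can. A call with a gripper value outside its range is refused whole. "hand" is the opening, from 0 (shut) to 1 (fully open), set as the call begins (left out, the last holds). The fingers move at their own pace and stop on an object; "force" is the grip in N (left out, the last holds). Time passes only in rows, so rows that repeat a pose let the fingers close. It gives the time, the measured TCP pose, the force and the opening at its end, in the units of the state.
- read_state(): the state, without advancing time (a new reading comes with each control period).
- read_camera(name): name is "side" or "top"; returns a dict with "image" (400x640x3 uint8, red, green, blue), "depth" (400x640 float32, m along the optical axis (not along the pixel's ray), 0 where there is no reading), "fovy" (degrees; the focal length in pixels is half the picture's height over the tangent of half this angle, whatever the lens; pixels are square), "cx", "cy" (the principal point, pixels), "world_from_camera" (4x4, takes a point from camera to world coordinates). Camera axes: x right, y up, looking along -z (the intrinsics and any distortion apply to the point x, -y, -z); pixel columns grow to the right and rows downward; lengths in m; the calibration is good to about 2 mm. A picture is of the moment at which its call begins.
- finish_job(): hands the job in, once; it reports no verdict.
Trained networks look in a picture, given as the dict that the camera call returned (one of the last four; its "shot" number tells which), for a name from the list of things; names that differ only in an ending like _2 or _b are one class to them, and where a whole thing is asked for, a point or a joint stands for the part that bears it (a point fixed in the world has none). Each returns a list of dicts, best first, with "conf" (0 to 1); they miss things now and then, are a little off and sometimes report something else, mostly with a low value. They report only what shows in the picture. A call takes as long as a camera call.
- spot_in(target, picture): "bbox" ([centre column, centre row, width, height] in pixels, round what is visible of it).
- landmark_of(target, picture): "at" ([column, row] in pixels: a listed point, or the origin of a listed thing).
The state is a dict: "time": time; "q": joint angles; "joint_vel": joint speeds; "joint_torque": joint torques, N m; "tool_pos": TCP position; "tcp_rot": TCP orientation; "wrist_force": force on the tool from outside, world axes, zero at the start; "torque": the same for the moment, N m; "width": opening from 0.0 (shut) to 1.0 (fully open).
Only numpy, scipy, OpenCV 4.12 (cv2) and the standard library are available. Lean on these libraries where they do the work, as an engineer would, in place of code of your own. Each camera call takes 0.05 s, during which the arm holds its last target.

## Task

One of the four sockets of the power bar has been left on: its switch key is latched down, 5 mm lower than the other three. Feel along the key row with the fingertips from left to right (as seen from the robot), tapping each of the four keys so lightly that none of them switches, and after the last one press the latched key home and let go so that it pops up level with the others. Do not switch any other socket on, and leave the plugs in the sockets and everything else on the desk where they are.

Things in the scene. Friction and masses are not known exactly. Their poses are not given: they have to be found in the camera images.
- power_bar: dark grey power bar screwed to the desk, 136 x 364 x 48 mm (x, y, z). Origin: centre of its underside, on the desk; x points to its socket row (away from the robot), y along the bar to the robot's left, z up; yaw within 0.3 rad. Key row at x = -40 mm, at y = 117, 39, -39, -117 mm (key_1 to key_4). Sockets (46 mm wide) at x = 27 mm, same y; what is plugged in rises 38 mm above the bar at most
- key_1: first switch key from the left: red, square, top 24 x 24 mm, in a low black collar. Origin: centre of its top; z up. Push-push, like its twins: top 62 mm above the desk when up, 57 mm when latched, 53 mm at its stop. Up, it starts to sink at 2 N (5 N at the stop) and latches if pushed in over 7 mm; latched, it yields only at about 4 N and pops up once pushed 4 mm further, to the stop, and let go
- key_2: the same kind of switch key as key_1, second from the left. Origin: centre of its top face; z up; 62 mm above the desk when up, 57 mm when latched
- key_3: the same kind of switch key as key_1, third from the left. Origin: centre of its top face; z up; 62 mm above the desk when up, 57 mm when latched
- key_4: the same kind of switch key as key_1, fourth and last from the left. Origin: centre of its top face; z up; 62 mm above the desk when up, 57 mm when latched
- charger_white: white cube-shaped plug-in charger 43 x 43 x 46 mm in a socket, its top 38 mm above the bar's upper face. Origin: centre of its underside. Not to be moved
- charger_black: black cube-shaped plug-in charger of the same size in another socket. Origin: centre of its underside. Not to be moved
- socket_cover: white blanking cover 43 x 43 mm with a raised grip, 26 mm high, in another socket. Origin: centre of its underside. Not to be moved
- mug: white mug, radius 41 mm, 92 mm high, on the desk off the bar's left end. Origin: centre of its underside. Not to be moved
- tumbler: cream tumbler with a red band, radius 41 mm, 186 mm high, behind the bar's left end. Origin: centre of its underside. Not to be moved
- spray_bottle: small grey spray bottle with a black head, radius 22 mm, 138 mm high, behind the bar's right end. Origin: centre of its underside. Not to be moved
- mouse: white computer mouse 102 x 60 x 32 mm on the desk off the bar's right end. Origin: centre of its underside. Not to be moved

How it is judged:
By the outcome, as a careful person would: the job done as asked, in the order asked, and still so for the second after the job is handed in, with the robot touching nothing.
It also fails if it takes over 54 s, if anything falls off the work surface, if the arm or the gripper's body presses on something with over 40 N, if the wrist force passes 120 N, or if a joint passes its speed limit or range.

## Working session

There is one attempt and no reset: what is moved stays moved. The work goes in short steps, Python scripts to look and compute and a tool call to move; the robot and the scene stay as the last step left them, time stands still between calls to the robot, and variables do not carry over. Pictures are saved under pics/ and viewed, and the job is handed in when it is done.

Besides the shell and the picture viewer there is one more tool, called after "Call:" in YAML: its name, and indented under it one key for each argument. play_rows: Moves the arm, as the interface text tells. Its arguments: {"type":"object","properties":{"slide":{"type":"array"},"delta_rot":{"type":"array"},"hand":{"type":"number"},"force":{"type":"number"}},"required":["slide","delta_rot"]}

```bash
mkdir -p pics; cat > h.py <<'E'
from workcell import *
import numpy as np, cv2
from scipy.spatial.transform import Rotation as R
def K(p):
    f=p["image"].shape[0]/2/np.tan(np.radians(p["fovy"])/2); return f
def ray(p,uv):
    f=K(p); u,v=uv
    d=np.array([(u-p["cx"])/f,-(v-p["cy"])/f,-1.0]); T=np.array(p["world_from_camera"])
    return T[:3,3],T[:3,:3]@d
def atz(p,uv,z):
    o,d=ray(p,uv); return o+d*(z-o[2])/d[2]
def proj(p,X):
    T=np.linalg.inv(p["world_from_camera"]); c=T[:3,:3]@X+T[:3,3]; f=K(p)
    return np.array([p["cx"]+f*c[0]/-c[2],p["cy"]-f*c[1]/-c[2]])
def save(p,n): cv2.imwrite(f"pics/{n}.png",cv2.cvtColor(p["image"],cv2.COLOR_RGB2BGR))
E
python3 - <<'E'
from h import *
s=read_state(); print(s)
for n in("top","side"):
    p=read_camera(n); save(p,n+"0"); print(n,{k:v for k,v in p.items() if k not in("image","depth")})
    for t in("key_1","power_bar","charger_white"):
        for d in landmark_of(t,p)[:6]:
            u,v=d["at"]; D=p["depth"][int(v),int(u)]; o,r=ray(p,d["at"])
            print(t,np.round(d["at"],1),round(d["conf"],2),"depthpt",np.round(o+r*D,4),"z57",np.round(atz(p,d["at"],.06),4))
E
```

```text
{'time': 0.0, 'q': array([-1.35293760e+00,  2.64752041e-01,  1.60540654e+00, -3.69911477e-06,
        1.27370074e+00, -3.69125758e-02]), 'joint_vel': array([-0.00086128, -0.00035134, -0.00022592,  0.00035598, -0.00123516,
        0.000756  ]), 'joint_torque': array([-5.56768628e-04, -5.15117598e+01, -3.67309678e+01,  1.11611797e-05,
        1.28143933e-02, -7.12991181e-06]), 'tool_pos': array([ 0.16994724, -0.65250147,  0.23794519]), 'tcp_rot': array([-3.11389860e+00, -3.98827315e-01,  3.26984143e-04]), 'wrist_force': array([ 0.31901257, -0.99570254, -0.24668008]), 'torque': array([ 0.01456007,  0.02042472, -0.02523128]), 'width': 1.0011685215720494}
top {'fovy': 50.55265566585984, 'cx': 315.6942796107954, 'cy': 193.4572341406249, 'world_from_camera': array([[ 0.01491232,  0.9901003 , -0.13956726,  0.4283443 ],
       [-0.99983997,  0.01338606, -0.01186804,  0.05493386],
       [-0.00988229,  0.1397219 ,  0.99014147,  1.10867318],
       [ 0.        ,  0.        ,  0.        ,  1.        ]]), 'shot': 1}
key_1 [326.4 234. ] 0.59 depthpt [0.4754 0.0396 0.0634] z57 [0.4755 0.0396 0.06  
[... 942 characters left out ...]
4,  7.10780920e-01,  7.03413386e-01,
         9.56299892e-01],
       [ 0.00000000e+00,  0.00000000e+00,  0.00000000e+00,
         1.00000000e+00]]), 'shot': 2}
key_1 [320.6 281.8] 0.53 depthpt [ 0.5241 -0.1611  0.0466] z57 [ 0.5211 -0.1702  0.06  ]
key_1 [283.5 220.5] 0.51 depthpt [0.4864 0.0426 0.0616] z57 [0.4867 0.0441 0.06  ]
key_1 [308.6 258.4] 0.51 depthpt [ 0.5133 -0.0983  0.0631] z57 [ 0.514  -0.0959  0.06  ]
key_1 [295.4 239. ] 0.48 depthpt [ 0.4993 -0.0283  0.0619] z57 [ 0.4997 -0.0266  0.06  ]
power_bar [317.  257.5] 0.86 depthpt [ 0.5376 -0.0887  0.0462] z57 [ 0.5343 -0.0992  0.06  ]
charger_white [350.1 275.5] 0.79 depthpt [ 0.5862 -0.1883  0.082 ] z57 [ 0.5929 -0.1733  0.06  ]
```

View pics/top0.png

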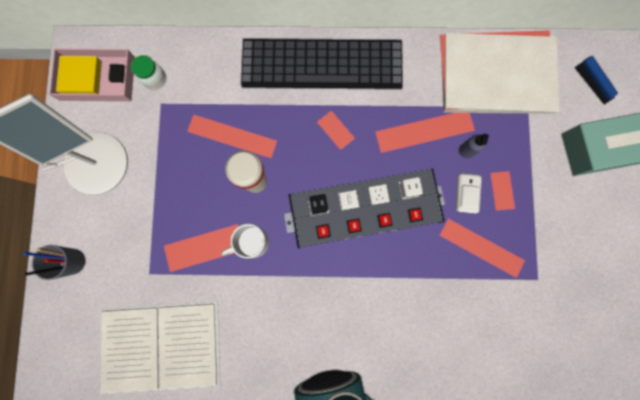

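View pics/side0.png

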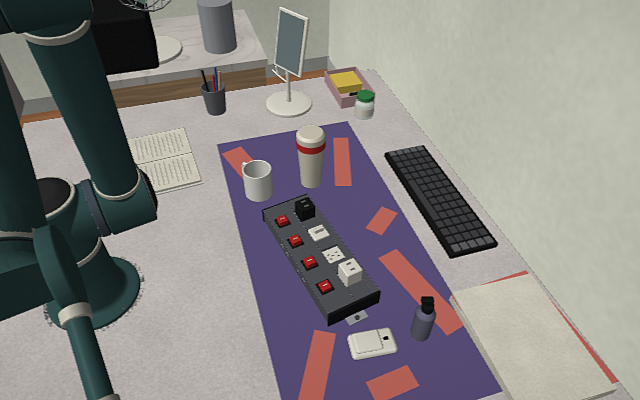

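```bash
python3 - <<'E'
from h import *
for n in("top","side"):
    p=read_camera(n); im=p["image"]
    hsv=cv2.cvtColor(im,cv2.COLOR_RGB2HSV)
    m=(((hsv[...,0]<10)|(hsv[...,0]>170))&(hsv[...,1]>130)&(hsv[...,2]>60)).astype(np.uint8)
    N,l,st,c=cv2.connectedComponentsWithStats(m)
    for i in range(1,N):
        if st[i,4]<30: continue
        D=np.median(p["depth"][l==i]); o,r=ray(p,c[i])
        print(n,st[i],np.round(c[i],1),"dp",np.round(o+r*D,4),"z62",np.round(atz(p,c[i],.062),4))
    x0,y0,x1,y1=(290,150,470,260) if n=="top" else (240,190,400,310)
    cv2.imwrite(f"pics/{n}z.png",cv2.resize(im[y0:y1,x0:x1,::-1],None,fx=4.4,fy=4.4,interpolation=cv2.INTER_CUBIC))
E
```

```text
top [505  32  44   3  94] [531.6  33. ] dp [ 1.0289 -0.5115  0.0252] z62 [ 1.0085 -0.4923  0.062 ]
top [441  36   3  31  53] [442.5  47.5] dp [ 0.9845 -0.2693  0.0254] z62 [ 0.9657 -0.2583  0.062 ]
top [319 113  34  35 547] [335.4 129.7] dp [0.7589 0.0176 0.0009] z62 [0.7406 0.0196 0.062 ]
top [ 377  114   96   37 1801] [424.1 130.9] dp [ 0.7585 -0.221   0.001 ] z62 [ 0.7403 -0.2058  0.062 ]
top [ 189  116   86   40 1365] [231.9 135.9] dp [7.384e-01 2.966e-01 7.000e-04] z62 [0.7213 0.2833 0.062 ]
top [492 173  21  36 586] [502.1 190.4] dp [ 0.5991 -0.4223  0.0013] z62 [ 0.5897 -0.3962  0.062 ]
top [409 209  13  12 121] [415.1 214.5] dp [ 0.5273 -0.1804  0.0564] z62 [ 0.5268 -0.1792  0.062 ]
top [379 214  12  12 119] [384.6 219.6] dp [ 0.5129 -0.1039  0.0611] z62 [ 0.5129 -0.1037  0.062 ]
top [348 220  13  12 122] [353.8 225.4] dp [ 0.4976 -0.0279  0.0605] z62 [ 0.4975 -0.0278  0.062 ]
top [ 442  221   81   55 1423] [482.1 247.7] dp [ 0.4487 -0.3639  0.0012] z62 [ 0.4476 -0.3409  0.062 ]
top [317 225  13  13 123] [322.9 230.7] dp [0.4834 0.0484 0.0608] z62 [0.4833 0.0484 0.062 ]
top [
[... 892 characters left out ...]
84   85 1557] [421.4 290.2] dp [ 0.7638 -0.2233 -0.0026] z62 [ 0.7339 -0.2609  0.062 ]
side [303 256  13  13 112] [309.2 261.6] dp [ 0.5127 -0.1051  0.0593] z62 [ 0.5121 -0.1072  0.062 ]
side [496 271  32  10  67] [514.3 275. ] dp [ 0.9883 -0.2653  0.0246] z62 [ 0.9615 -0.286   0.062 ]
side [318 280  14  12 107] [324.6 285.7] dp [ 0.5275 -0.1809  0.0565] z62 [ 0.5262 -0.1845  0.062 ]
side [563 316  55  67 259] [596.4 358. ] dp [ 1.0262 -0.5047  0.0285] z62 [ 1.0007 -0.5147  0.062 ]
side [ 299  330   36   70 1336] [317.1 366.3] dp [ 0.4611 -0.3377  0.0017] z62 [ 0.4522 -0.3658  0.062 ]
side [367 365  52  35 940] [392.1 383.5] dp [ 6.000e-01 -4.188e-01  1.000e-04] z62 [ 0.5819 -0.4423  0.062 ]
```

The top view shows the bar with red keys at about (323,231), (354,225), (385,220) and (415,215). The black charger is over key 1, the white charger over key 4, the tumbler is behind left and the mug off the left end. The side view agrees with this. Depth puts key 4 about 5 mm lower than the others. I'll check that by feel.

```bash
cat >> h.py <<'E'
KEYS=np.array([[.4834,.0478],[.4977,-.0283],[.5129,-.1043],[.5273,-.1804]])
d0=KEYS[0]-KEYS[3]; YAW=np.arctan2(-d0[0],d0[1])
def go(pos,yaw=YAW):
    s=read_state(); Rc=R.from_rotvec(s["tcp_rot"]); Rt=R.from_euler('z',yaw)*R.from_euler('x',np.pi)
    print("slide cm",np.round(Rc.inv().apply(np.array(pos)-s["tool_pos"])*100,2),"rot",np.round((Rc.inv()*Rt).as_rotvec(),4), "t",s["time"],"F",np.round(s["wrist_force"],2),"pos",np.round(s["tool_pos"],4),"w",round(s["width"],3))
E
python3 - <<'E'
from h import *
print(YAW)
k=np.arange(4)[:,None]; A=np.c_[np.ones(4),np.arange(4)]; c,*_=np.linalg.lstsq(A,KEYS,rcond=None); print(c,np.round((A@c-KEYS)*1000,1),np.linalg.norm(c[1]))
go([*KEYS[0],.2])
E
```

```text
0.1900533000271293
[[ 0.48329  0.04779]
 [ 0.01469 -0.07606]] [[-0.1 -0. ]
 [ 0.3  0. ]
 [-0.2 -0. ]
 [ 0.1  0. ]] 0.07746560333464139
slide cm [ 47.98 -59.94   3.93] rot [-0.0001 -0.      0.0647] t 0.5 F [ 0.07 -0.6  -0.68] pos [ 0.1701 -0.6532  0.2392] w 1.002
```

View pics/sidez.png

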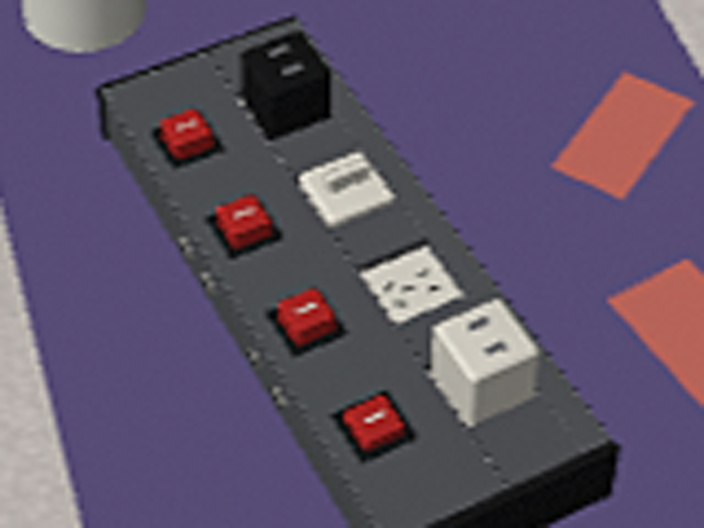

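The zoomed view shows key 4, nearest the white charger, sitting lower than the other three. Next I move above key 1 with the gripper shut.

Call:
play_rows:
  slide:
    - [4, -5, 0.3]
    - [8, -10, 0.6]
    - [12, -15, 1]
    - [16, -20, 1.3]
    - [20, -25, 1.6]
    - [24, -30, 2]
    - [28, -35, 2.3]
    - [32, -40, 2.6]
    - [36, -45, 3]
    - [40, -50, 3.3]
    - [44, -55, 3.6]
    - [48, -60, 4]
  delta_rot:
    - [0, 0, 0.005]
    - [0, 0, 0.01]
    - [0, 0, 0.015]
    - [0, 0, 0.02]
    - [0, 0, 0.025]
    - [0, 0, 0.03]
    - [0, 0, 0.035]
    - [0, 0, 0.04]
    - [0, 0, 0.045]
    - [0, 0, 0.05]
    - [0, 0, 0.06]
    - [0, 0, 0.065]
  hand: 0
  force: 40

```text
time: 1.5
tool_pos: [0.3741, -0.1955, 0.214]
tcp_rot: [3.127, 0.296, 0.002]
wrist_force: [0.0, 0.0, -0.2]
width: -0.002
```

```bash
python3 -c "
from h import *
go([*KEYS[0],.11])"
```

```text
slide cm [ 15.28 -21.86  10.4 ] rot [ 0.001  -0.0012 -0.0013] t 1.5 F [ 0.01  0.02 -0.19] pos [ 0.3741 -0.1955  0.214 ] w -0.002
```

Call:
play_rows:
  slide:
    - [2, -3, 0.5]
    - [4, -6, 1.5]
    - [6, -9, 3]
    - [8, -12, 4]
    - [10, -15, 5.5]
    - [12, -18, 7]
    - [14, -20, 8.5]
    - [15.3, -21.9, 10]
    - [15.3, -21.9, 10.4]
    - [15.3, -21.9, 10.4]
    - [15.3, -21.9, 10.4]
    - [15.3, -21.9, 10.4]
  delta_rot:
    - [0, 0, 0]
    - [0, 0, 0]
    - [0, 0, 0]
    - [0, 0, 0]
    - [0, 0, 0]
    - [0, 0, 0]
    - [0, 0, 0]
    - [0, 0, 0]
    - [0, 0, 0]
    - [0, 0, 0]
    - [0, 0, 0]
    - [0, 0, 0]

```text
time: 2.5
tool_pos: [0.4836, 0.0474, 0.1107]
tcp_rot: [3.127, 0.295, 0.003]
wrist_force: [-0.0, -0.4, -0.3]
width: -0.001
```

```bash
python3 -c "
from h import *
go([*KEYS[0],.08])
for n in('top','side'):
    p=read_camera(n); save(p,n+'1')
    t=read_state()['tool_pos']
    for dz in(8,21): print(n,dz,np.round(proj(p,t-[0,0,dz/1000]),1))
    im=p['image']; x0,y0,x1,y1=(270,140,430,260) if n=='top' else (200,130,360,250)
    cv2.imwrite(f'pics/{n}1z.png',cv2.resize(im[y0:y1,x0:x1,::-1],None,fx=4.4,fy=4.4,interpolation=cv2.INTER_CUBIC))
"
```

```text
slide cm [-0.02 -0.04  3.07] rot [ 0.0014 -0.0021 -0.0021] t 2.5 F [-0.02 -0.44 -0.25] pos [0.4836 0.0474 0.1107] w -0.001
top 8 [323.5 229.7]
top 21 [323.4 230. ]
side 8 [281.3 208.4]
side 21 [281.6 211.9]
```

View pics/side1z.png

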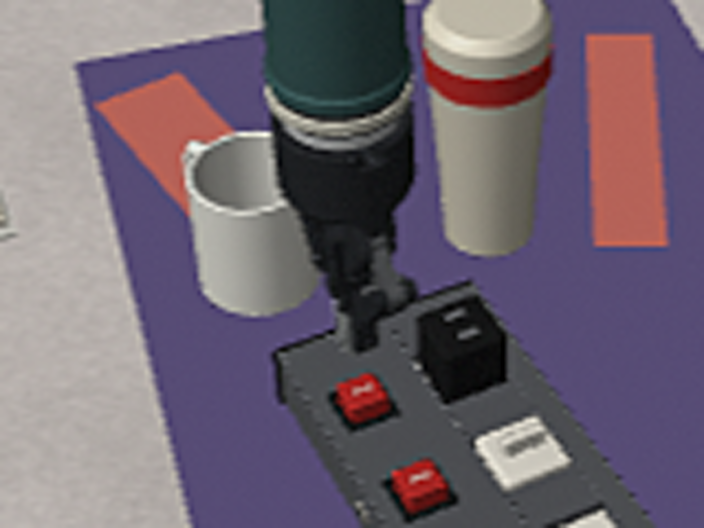

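The zoomed side view puts the shut tip at about image row 209, directly above key 1. That matches tips 8 mm ahead of the TCP. The gripper is clear of the mug, tumbler and charger. I'll descend slowly.

Call:
play_rows:
  slide:
    - [0, 0, 1]
    - [0, 0, 2]
    - [0, 0, 3]
    - [0, 0, 3.5]
    - [0, 0, 3.7]
    - [0, 0, 3.8]
    - [0, 0, 3.9]
    - [0, 0, 3.9]
  delta_rot:
    - [0, 0, 0]
    - [0, 0, 0]
    - [0, 0, 0]
    - [0, 0, 0]
    - [0, 0, 0]
    - [0, 0, 0]
    - [0, 0, 0]
    - [0, 0, 0]

```text
time: 3.27
tool_pos: [0.4841, 0.0473, 0.072]
tcp_rot: [3.127, 0.294, 0.005]
wrist_force: [-0.1, -0.4, -0.5]
width: 0.004
```

Call:
play_rows:
  slide:
    - [0, 0, 0.05]
    - [0, 0, 0.1]
    - [0, 0, 0.15]
    - [0, 0, 0.15]
  delta_rot:
    - [0, 0, 0]
    - [0, 0, 0]
    - [0, 0, 0]
    - [0, 0, 0]

```text
time: 3.6
tool_pos: [0.4842, 0.0474, 0.0706]
tcp_rot: [3.127, 0.294, 0.005]
wrist_force: [-0.6, 0.4, -0.2]
width: 0.005
```

Call:
play_rows:
  slide:
    - [0, 0, 0.05]
    - [0, 0, 0.1]
    - [0, 0, 0.15]
    - [0, 0, 0.15]
  delta_rot:
    - [0, 0, 0]
    - [0, 0, 0]
    - [0, 0, 0]
    - [0, 0, 0]

```text
time: 3.93
tool_pos: [0.4844, 0.0474, 0.0693]
tcp_rot: [3.127, 0.294, 0.006]
wrist_force: [-1.1, 0.2, 1.4]
width: 0.002
```

```bash
python3 -c "
from workcell import *
import numpy as np
s=read_state();print(s['tool_pos'],s['wrist_force'])"
```

```text
[0.48439788 0.04739857 0.06929602] [-1.10519537  0.21777162  1.37591643]
```

Call:
play_rows:
  slide:
    - [0, 0, 0.05]
    - [0, 0, 0.1]
    - [0, 0, 0.1]
    - [0, 0, 0.1]
  delta_rot:
    - [0, 0, 0]
    - [0, 0, 0]
    - [0, 0, 0]
    - [0, 0, 0]

```text
time: 4.27
tool_pos: [0.4844, 0.0474, 0.0683]
tcp_rot: [3.127, 0.294, 0.006]
wrist_force: [-1.1, -0.7, 2.3]
width: 0.002
```

Contact at TCP z of about 0.0698 and 2.3 N, so key 1 is up. I lift and go to key 2.

Call:
play_rows:
  slide:
    - [0, 0, -1]
    - [0, 0, -2]
    - [0, 0, -2.3]
    - [0, 2, -2.3]
    - [0, 4.5, -2.3]
    - [0, 6.5, -2.3]
    - [0, 7.5, -2.3]
    - [0, 7.75, -2.3]
    - [0, 7.75, -2.3]
    - [0, 7.75, -2.3]
  delta_rot:
    - [0, 0, 0]
    - [0, 0, 0]
    - [0, 0, 0]
    - [0, 0, 0]
    - [0, 0, 0]
    - [0, 0, 0]
    - [0, 0, 0]
    - [0, 0, 0]
    - [0, 0, 0]
    - [0, 0, 0]

```text
time: 5.1
tool_pos: [0.4986, -0.0283, 0.0915]
tcp_rot: [3.127, 0.293, 0.006]
wrist_force: [0.2, -0.3, 0.5]
width: -0.001
```

```bash
python3 -c "
from h import *
go([*KEYS[1],.071])"
```

```text
slide cm [-0.09 -0.01  2.05] rot [ 0.0009 -0.0035 -0.003 ] t 5.1 F [ 0.21 -0.32  0.54] pos [ 0.4986 -0.0283  0.0915] w -0.001
```

Call:
play_rows:
  slide:
    - [-0.1, 0, 0.8]
    - [-0.1, 0, 1.5]
    - [-0.1, 0, 1.9]
    - [-0.1, 0, 2]
    - [-0.1, 0, 2.05]
    - [-0.1, 0, 2.1]
    - [-0.1, 0, 2.15]
    - [-0.1, 0, 2.2]
    - [-0.1, 0, 2.2]
  delta_rot:
    - [0, -0.003, -0.003]
    - [0, -0.003, -0.003]
    - [0, -0.003, -0.003]
    - [0, -0.003, -0.003]
    - [0, -0.003, -0.003]
    - [0, -0.003, -0.003]
    - [0, -0.003, -0.003]
    - [0, -0.003, -0.003]
    - [0, -0.003, -0.003]

```text
time: 5.85
tool_pos: [0.4978, -0.0284, 0.0697]
tcp_rot: [3.127, 0.298, 0.001]
wrist_force: [-0.7, 0.9, 1.9]
width: -0.003
```

Call:
play_rows:
  slide:
    - [0, 0, 0.05]
    - [0, 0, 0.1]
    - [0, 0, 0.12]
    - [0, 0, 0.12]
  delta_rot:
    - [0, 0, 0]
    - [0, 0, 0]
    - [0, 0, 0]
    - [0, 0, 0]

```text
time: 6.18
tool_pos: [0.4978, -0.0284, 0.0686]
tcp_rot: [3.127, 0.298, 0.001]
wrist_force: [-0.3, 1.2, 1.8]
width: 0.001
```

Key 2 is up: contact at z of about 0.070 and 1.8 N. On to key 3.

Call:
play_rows:
  slide:
    - [0, 0, -1]
    - [0, 0, -2]
    - [0, 0, -2.3]
    - [0, 2, -2.3]
    - [0, 4.5, -2.3]
    - [0, 6.5, -2.3]
    - [0, 7.5, -2.3]
    - [0, 7.75, -2.3]
    - [0, 7.75, -2.3]
    - [0, 7.75, -2.3]
  delta_rot:
    - [0, 0, 0]
    - [0, 0, 0]
    - [0, 0, 0]
    - [0, 0, 0]
    - [0, 0, 0]
    - [0, 0, 0]
    - [0, 0, 0]
    - [0, 0, 0]
    - [0, 0, 0]
    - [0, 0, 0]

```text
time: 7.02
tool_pos: [0.5122, -0.104, 0.0916]
tcp_rot: [3.127, 0.297, 0.001]
wrist_force: [0.9, 0.3, -0.2]
width: -0.003
```

```bash
python3 -c "
from h import *
go([*KEYS[2],.071])"
```

```text
slide cm [0.07 0.05 2.06] rot [ 0.0002 -0.0006 -0.0006] t 7.0167 F [ 0.91  0.31 -0.24] pos [ 0.5122 -0.104   0.0916] w -0.003
```

Call:
play_rows:
  slide:
    - [0.05, 0, 0.8]
    - [0.05, 0, 1.5]
    - [0.05, 0, 1.9]
    - [0.05, 0, 2]
    - [0.05, 0, 2.05]
    - [0.05, 0, 2.1]
    - [0.05, 0, 2.15]
    - [0.05, 0, 2.2]
    - [0.05, 0, 2.2]
  delta_rot:
    - [0, 0, 0]
    - [0, 0, 0]
    - [0, 0, 0]
    - [0, 0, 0]
    - [0, 0, 0]
    - [0, 0, 0]
    - [0, 0, 0]
    - [0, 0, 0]
    - [0, 0, 0]

```text
time: 7.77
tool_pos: [0.5129, -0.1039, 0.07]
tcp_rot: [3.127, 0.297, 0.002]
wrist_force: [-0.6, -0.4, 1.1]
width: 0.001
```

Call:
play_rows:
  slide:
    - [0, 0, 0.05]
    - [0, 0, 0.1]
    - [0, 0, 0.12]
    - [0, 0, 0.12]
  delta_rot:
    - [0, 0, 0]
    - [0, 0, 0]
    - [0, 0, 0]
    - [0, 0, 0]

```text
time: 8.1
tool_pos: [0.513, -0.1039, 0.0688]
tcp_rot: [3.127, 0.297, 0.002]
wrist_force: [-0.5, 0.3, 3.0]
width: -0.002
```

Key 3 is up at 3 N. On to key 4.

Call:
play_rows:
  slide:
    - [0, 0, -1]
    - [0, 0, -2]
    - [0, 0, -2.3]
    - [0, 2, -2.3]
    - [0, 4.5, -2.3]
    - [0, 6.5, -2.3]
    - [0, 7.5, -2.3]
    - [0, 7.75, -2.3]
    - [0, 7.75, -2.3]
    - [0, 7.75, -2.3]
  delta_rot:
    - [0, 0, 0]
    - [0, 0, 0]
    - [0, 0, 0]
    - [0, 0, 0]
    - [0, 0, 0]
    - [0, 0, 0]
    - [0, 0, 0]
    - [0, 0, 0]
    - [0, 0, 0]
    - [0, 0, 0]

```text
time: 8.93
tool_pos: [0.5272, -0.1794, 0.0918]
tcp_rot: [-3.127, -0.296, -0.001]
wrist_force: [-0.4, 0.3, -0.2]
width: -0.002
```

```bash
python3 -c "
from h import *
go([*KEYS[3],.071])"
```

```text
slide cm [-0.01  0.1   2.08] rot [-0.0005 -0.0008 -0.001 ] t 8.9333 F [-0.37  0.26 -0.15] pos [ 0.5272 -0.1794  0.0918] w -0.002
```

Call:
play_rows:
  slide:
    - [0, 0.1, 0.8]
    - [0, 0.1, 1.5]
    - [0, 0.1, 1.9]
    - [0, 0.1, 2]
    - [0, 0.1, 2.05]
    - [0, 0.1, 2.1]
    - [0, 0.1, 2.15]
    - [0, 0.1, 2.2]
    - [0, 0.1, 2.3]
    - [0, 0.1, 2.3]
  delta_rot:
    - [0, 0, 0]
    - [0, 0, 0]
    - [0, 0, 0]
    - [0, 0, 0]
    - [0, 0, 0]
    - [0, 0, 0]
    - [0, 0, 0]
    - [0, 0, 0]
    - [0, 0, 0]
    - [0, 0, 0]

```text
time: 9.77
tool_pos: [0.5274, -0.1804, 0.0688]
tcp_rot: [-3.127, -0.296, -0.002]
wrist_force: [-0.7, -0.7, 0.4]
width: 0.002
```

Call:
play_rows:
  slide:
    - [0, 0, 0.05]
    - [0, 0, 0.1]
    - [0, 0, 0.15]
    - [0, 0, 0.2]
    - [0, 0, 0.25]
    - [0, 0, 0.25]
  delta_rot:
    - [0, 0, 0]
    - [0, 0, 0]
    - [0, 0, 0]
    - [0, 0, 0]
    - [0, 0, 0]
    - [0, 0, 0]

```text
time: 10.27
tool_pos: [0.5273, -0.1804, 0.0662]
tcp_rot: [-3.127, -0.296, -0.001]
wrist_force: [0.1, -0.6, -0.5]
width: -0.001
```

No contact yet at 66 mm, so key 4 is the low one. I continue down to about 64.5 mm.

Call:
play_rows:
  slide:
    - [0, 0, 0.05]
    - [0, 0, 0.1]
    - [0, 0, 0.15]
    - [0, 0, 0.15]
  delta_rot:
    - [0, 0, 0]
    - [0, 0, 0]
    - [0, 0, 0]
    - [0, 0, 0]

```text
time: 10.6
tool_pos: [0.5274, -0.1804, 0.065]
tcp_rot: [-3.127, -0.296, -0.001]
wrist_force: [-2.1, 0.8, 3.2]
width: -0.003
```

A light contact of 3.2 N at z 0.065: key 4 is latched. I lift off the tap, then press it home.

Call:
play_rows:
  slide:
    - [0, 0, -0.8]
    - [0, 0, -1.5]
    - [0, 0, -1.5]
    - [0, 0, -1.5]
  delta_rot:
    - [0, 0, 0]
    - [0, 0, 0]
    - [0, 0, 0]
    - [0, 0, 0]

```text
time: 10.93
tool_pos: [0.5282, -0.1807, 0.0811]
tcp_rot: [3.127, 0.296, 0.004]
wrist_force: [0.2, -0.1, -0.4]
width: -0.0
```

Call:
play_rows:
  slide:
    - [0, 0, 0.7]
    - [0, 0, 1.3]
    - [0, 0, 1.5]
    - [0, 0, 1.6]
    - [0, 0, 1.7]
    - [0, 0, 1.8]
    - [0, 0, 1.85]
    - [0, 0, 1.85]
  delta_rot:
    - [0, 0, 0]
    - [0, 0, 0]
    - [0, 0, 0]
    - [0, 0, 0]
    - [0, 0, 0]
    - [0, 0, 0]
    - [0, 0, 0]
    - [0, 0, 0]

```text
time: 11.6
tool_pos: [0.5277, -0.1805, 0.0623]
tcp_rot: [-3.127, -0.296, -0.002]
wrist_force: [-2.9, 2.0, 4.8]
width: 0.002
```

Call:
play_rows:
  slide:
    - [0, 0, 0.05]
    - [0, 0, 0.1]
    - [0, 0, 0.15]
    - [0, 0, 0.2]
    - [0, 0, 0.2]
  delta_rot:
    - [0, 0, 0]
    - [0, 0, 0]
    - [0, 0, 0]
    - [0, 0, 0]
    - [0, 0, 0]

```text
time: 12.02
tool_pos: [0.5278, -0.1806, 0.061]
tcp_rot: [-3.127, -0.296, -0.002]
wrist_force: [-4.8, 2.1, 9.0]
width: -0.004
```

Call:
play_rows:
  slide:
    - [0, 0, 0.1]
    - [0, 0, 0.15]
    - [0, 0, 0.15]
  delta_rot:
    - [0, 0, 0]
    - [0, 0, 0]
    - [0, 0, 0]

```text
time: 12.27
tool_pos: [0.5278, -0.1806, 0.0609]
tcp_rot: [-3.127, -0.296, -0.002]
wrist_force: [-7.0, 1.9, 13.7]
width: 0.0
```

The key is hard on its stop at 13.7 N. I let go and back away toward the robot.

Call:
play_rows:
  slide:
    - [0, 0, -0.5]
    - [0, 0, -1.5]
    - [0, 0, -3.5]
    - [0, 0, -6]
    - [0, 0, -9]
    - [0, 0, -11]
    - [-1, 2, -12]
    - [-3, 4, -12]
    - [-5, 7, -12]
    - [-7, 10, -12]
    - [-7, 13, -12]
    - [-7, 13, -12]
  delta_rot:
    - [0, 0, 0]
    - [0, 0, 0]
    - [0, 0, 0]
    - [0, 0, 0]
    - [0, 0, 0]
    - [0, 0, 0]
    - [0, 0, 0]
    - [0, 0, 0]
    - [0, 0, 0]
    - [0, 0, 0]
    - [0, 0, 0]
    - [0, 0, 0]

```text
time: 13.27
tool_pos: [0.4839, -0.3268, 0.1817]
tcp_rot: [3.124, 0.29, 0.006]
wrist_force: [-0.2, -0.3, 1.1]
width: 0.003
```

```bash
python3 - <<'E'
from h import *
s=read_state(); print(s["tool_pos"],s["wrist_force"])
for n in("top","side"):
    p=read_camera(n); save(p,n+"2"); im=p["image"]
    for i,k in enumerate(KEYS):
        c=proj(p,np.array([*k,.061])).round().astype(int)
        D=p["depth"]; vals=[]
        for v in range(c[1]-2,c[1]+3):
            for u in range(c[0]-2,c[0]+3):
                o,r=ray(p,(u,v)); vals.append((o+r*D[v,u])[2])
        print(n,i+1,"z",np.round(np.median(vals),4))
    x0,y0,x1,y1=(290,150,470,260) if n=="top" else (240,190,400,310)
    cv2.imwrite(f"pics/{n}2z.png",cv2.resize(im[y0:y1,x0:x1,::-1],None,fx=4.4,fy=4.4,interpolation=cv2.INTER_CUBIC))
E
```

```text
[ 0.48392027 -0.32683876  0.18174703] [-0.15041619 -0.30437926  1.12149965]
top 1 z 0.0611
top 2 z 0.062
top 3 z 0.0624
top 4 z 0.0626
side 1 z 0.0628
side 2 z 0.0616
side 3 z 0.3671
side 4 z 0.3258
```

View pics/side2.png

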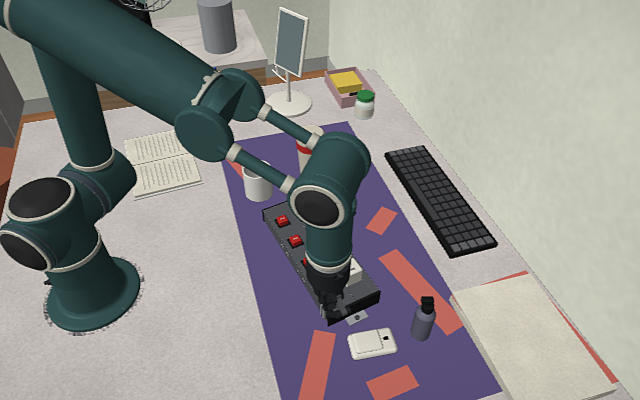

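View pics/top2z.png

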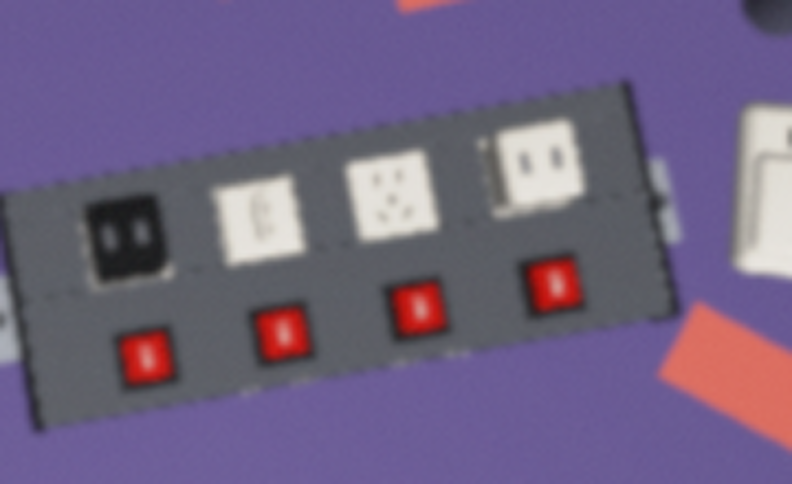

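The top view shows all four keys at 61–63 mm, including key 4 at zoomed pixel (555,285), and the plugs in their places. In the side view the arm hides keys 3 and 4, but the mug, mouse and bottle stand where they were. I hand the job in.

```bash
python3 -c "
from workcell import *
print(finish_job())"
```

```text
the job is handed in; nothing more can be done
None
```

The job is done and handed in. I tapped the four keys lightly from left to right with the shut fingertips. I then pressed key 4, the latched one, down to its stop and let go, and it popped up level with the others.

- **Taps:** Keys 1 to 3 met the fingertips at about 62 mm and were up, at 2.3, 1.8 and 3.0 N. Key 4 was only met at about 57 mm, at 3.2 N. That agrees with the first pictures, where it sat about 5 mm lower.
- **Press:** After lifting off the tap, I pressed key 4 to about 53 mm at 13.7 N, then withdrew.
- **Last checks:** The top camera's depth puts all four keys level, at 61.1, 62.0, 62.4 and 62.6 mm. The plugs are in place, and nothing on the desk looked moved by eye.
- **Not checked:** In the last side picture the arm hid keys 3 and 4, so that view confirmed only keys 1 and 2. The tumbler was partly hidden there too. The robot was clear of everything, and the clock stood at about 13.4 s.

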